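# Index the spectrophotometer's cell turret to the third click and hold it

## Robot

A 6-joint arm with a two-finger parallel gripper is mounted at the origin on the work surface. World frame = base frame: x ahead of the robot, y to its left, z up, the work surface at z = 0. Lengths are in m, angles in rad, forces in N, time in s.
With the tool pointing down it reaches from about 0.25 to 0.8 m from the base axis. Payload 8.5 kg.
Tool frame: the origin (TCP) lies at the centre of the arm's flange, where the gripper is bolted on; the fingertips stand 173 mm ahead of it and the grasp point (between the pads) lies 155 mm ahead of it; z points along the fingers, y is the line along which they close (so a half turn about z gives the same grasp; the last joint's range is limited). The gripper opens to 85 mm and grips with 20 to 120 N. Pads are 22 mm wide; open, the fingers measure 114 mm over their backs; the gripper's body (76 mm by 85 mm) begins 54 mm behind the grasp point. The pads swing forward as they close: fully open they stand 13 mm farther back than shut.
Start: joints at [1.303, 0.238, -0.013, 1.319, 0, 1.571], TCP at [0.139, 0.506, 0.405] pointing down, gripper open.
Joint ranges: [-2.66, 2.66], [-1.03, 1.9], [-1.14, 1.46], [-1.82, 2.27], [-1.45, 1.34], [-3.14, 3.14]. Speed limits (rad/s): [2.22, 2.22, 2.79, 3.14, 3.14, 3.14].

## Interface

Orientations are given as a unit quaternion [x, y, z, w].
In Python, from workcell import manip gives the robot as it stands. The module is installed in compiled form; this text tells all that it offers.
- The arm moves only by the tool send_rows, never from a script. Its argument "increments" is a list of rows, each a list of 3 entries, a list of its own where there are three numbers: the turn, a rotation vector about the tool's x, y, z in rad, then the shift along the tool's x, y, z in m, then the closure, from -1 (fully open) to 1 (shut), so that 0 is half open. A call has 1 to 5 rows; each row is the pose to reach, as a shift and turn from the pose commanded when the call began, along the tool's axes at that moment; what a row does not reach only later rows make up. A row lasts 1/8 s, in which the tool goes at most 62.5 mm and 10.7 degrees, less where a joint would pass 70% of its speed; a pose out of reach is approached as far as the arm can. A call with a gripper value outside its range is refused whole. The fingers move at their own pace and stop on an object; "grip_force" is the grip in N (left out, the last holds). Time passes only in rows, so rows that repeat a pose let the fingers close. It gives the time, the measured TCP pose, the force, the opening and the grip force at its end, in the units of the state.
- manip.observe(): the state, without advancing time (a new reading comes with each control period).
- manip.capture(name): name is "scene" or "top"; returns a dict with "img" (480x640x3 uint8, red, green, blue), "fx", "fy", "cx", "cy" (pixels), "R" (3x3) and "t" (3): a world point X has camera coordinates R X + t. Camera axes: x right, y down, z forward; pixel columns grow to the right and rows downward; lengths in m; the calibration is good to about 2 mm. A picture is of the moment at which its call begins. There is no depth.
- manip.sign_off(): hands the job in; it is judged then, once.
The state is a dict: "t": time; "qpos": joint angles; "joint_velocities": joint speeds; "effort": joint torques, N m; "eef_pos": TCP position; "tcp_rot": TCP orientation; "wrist_force": force on the tool from outside, world axes, zero at the start; "wrist_torque": the same for the moment, N m; "grip_width": finger opening in m; "finger_force": force on a finger pad.
Only numpy, scipy, OpenCV 4.12 (cv2) and the standard library are available. Lean on these libraries where they do the work, as an engineer would, in place of code of your own. Each camera call takes 0.05 s, during which the arm holds its last target. There are 200 camera calls.

## Task

Gently lift the sample-compartment lid of the spectrophotometer (there is a bar handle at its front) all the way over until it rests open on its stop. Then grip the knob of the cell turret and turn it clockwise, counting the clicks, to the third click stop, so that the amber reference cell stands at the red index mark on the front rim; do not run on to the fourth. Finish while still gripping the knob, holding the turret steady at the third click so that a colleague can swap the amber cell, and leave the beaker, dropper bottle and cell box undisturbed.

Things in the scene. Friction and masses are not known exactly. Their poses are not given: they have to be found in the camera images.
- photometer: White and charcoal bench spectrophotometer, fixed, 315 x 350 mm (x, y). Origin on the bench below the turret axis; -x is its front, z up. Compartment well round the axis: inner 134 x 150 mm, rim 95 mm above the bench, red index mark on the front rim. Front panel under 75 mm high; lamp housing at y +83 to +235 mm, 125 mm high; bumpers behind the lid, 130 mm high; the rest under 95 mm.
- lid (a joint): Angle of the lid in rad: 0 shut, 1.8 open on its stop, leaning 13 degrees past upright, away from the front. About 0.35 kg, soft-closing damped hinge; it falls shut from below about 1.1, and from beyond about 1.3 its weight carries it on to the stop, where it stays.
- lid_handle (a point): Centre of the lid's round steel bar handle, 12 mm thick, 110 mm long, parallel to the hinge, 40 mm in front of the lid's front face (34 mm free between) on two posts 50 mm either side. Shut, it is 117 mm above the bench, 193 mm in front of the hinge line and 22 mm above it. It swings with the lid; the bar may turn between fingers that keep pointing down through the whole swing.
- lid_hinge (a point): Centre of the lid's hinge line, 95 mm above the bench, 78 mm behind the turret axis; hinge axis along the photometer's y. The lid is a hood 153 mm long (hinge to front face), 166 mm wide, 45 mm high.
- knob_grip (a point): Centre of the grip of the turret's knob, on the vertical turret axis, 115 mm above the bench: round, black, fluted, 40 mm in diameter, from 98 to 130 mm above the bench; a white line on top points to the front mark at 0. Capped cells below reach 80 mm above the bench. Once the lid is open all is free around it above the 95 mm rim, up to the lamp housing. Covered while the lid is shut.
- amber_cell (a point): Top of the amber reference cell (orange cap, 13 mm square), 46.5 mm from the turret axis; it arrives at the front mark at the third click.
- beaker: Glass beaker, 84 mm in diameter, 115 mm tall, standing to the right (-y) of the photometer; origin at the centre of its underside. Leave alone.
- dropper_bottle: White dropper bottle with black nozzle, 52 mm in diameter, 140 mm tall; origin at the centre of its underside. Leave alone.
- cell_box: Blue storage box for cells, 77 x 112 mm, 46 mm tall; origin at the centre of its underside. Leave alone.
- turret: The 15-place aluminium cell turret with its knob, 116 mm in diameter; origin on the turret axis at bench height; turns with its joint (its own -x is the knob's white line). Four capped cells, blank, blue, green and amber, stand in places 0 to 3.
- turret_angle (a joint): Angle of the turret and knob in rad, growing clockwise seen from above. 15 click stops 0.419 rad (24 degrees) apart: 0 = blank at the front mark (start, within 0.03), third click = 1.257 (72 degrees). A sprung detent pulls to the nearest stop with up to 0.13 N m, changing sign half-way between stops; little friction. A pin stops it 0.1 back from 0.

How it is judged:
By the outcome, as a careful person would: the job done as asked, in the order asked, and still so for the second after the job is handed in, while the arm keeps its last pose, push and grip.
It also fails if it takes over 53 s, if anything falls off the work surface, if the arm or the gripper's body presses on something with over 40 N, if the wrist force passes 120 N, or if a joint passes its speed limit or range.

## Working session

There is one attempt and no reset: what is moved stays moved. The work goes in short steps, Python scripts to look and compute and a tool call to move; the robot and the scene stay as the last step left them, time stands still between calls to the robot, and variables do not carry over. Pictures are saved under pics/ and viewed, at most 10 in all, crops included, and the job is handed in when it is done.

Besides the shell and the picture viewer there is one more tool, called after "Emit:" as name(argument=value, ...), one argument or row to a line, values as JSON. send_rows: Moves the arm, as the interface text tells. Its arguments: {"type":"object","properties":{"increments":{"type":"array","items":{"type":"array"}},"grip_force":{"type":"number"}},"required":["increments"]}

```bash
mkdir -p pics
python3 - <<'E'
from workcell import manip
import cv2,pickle
for n in("scene","top"):
    c=manip.capture(n); cv2.imwrite(f"pics/{n}0.png",c["img"][:,:,::-1]); pickle.dump(c,open(n+".pkl","wb"))
    print(n,c["fx"],c["fy"],c["cx"],c["cy"],c["R"],c["t"])
print(manip.observe())
E
```

```text
scene 488.0908591562936 488.0908591562936 314.69138516675093 249.688715384572 [[-0.93321251 -0.35927336 -0.00608888]
 [-0.26969676  0.71153356 -0.64883253]
 [ 0.23744068 -0.60385648 -0.76090687]] [0.502733   0.29028476 0.56974045]
top 514.0146194003454 514.0146194003454 321.71748120360996 241.2125863349659 [[-0.00844358 -0.99996369  0.00115142]
 [-0.98907273  0.00818212 -0.1472012 ]
 [ 0.14718643 -0.00238174 -0.9891059 ]] [-0.07288381  0.57558625  0.76627198]
{'t': 0.1, 'qpos': array([ 1.30300464e+00,  2.38721422e-01, -1.41748559e-02,  1.31915725e+00,
       -3.42058020e-06,  1.57080400e+00]), 'joint_velocities': array([-4.02133277e-04,  4.20568918e-04,  2.00257170e-03, -7.51201738e-04,
       -7.96876417e-04,  7.14854397e-05]), 'effort': array([-5.70863704e-04, -5.39720643e+01,  3.47001922e+01,  1.34534121e-02,
       -1.48193303e-04,  6.81716710e-07]), 'eef_pos': array([0.13887979, 0.50615293, 0.40413951]), 'tcp_rot': array([ 1.33499892e-01,  9.91048628e-01, -6.23202717e-04, -8.22183529e-05]), 'wrist_force': array([ 0.83846704,  0.34625172, -0.12296452]), 'wrist_torque': array([0.05218663, 0.00159045, 0.02014167]), 'finger_force': 0.0, 'grip_width': 0.08527540832994387}
```

View pics/scene0.png

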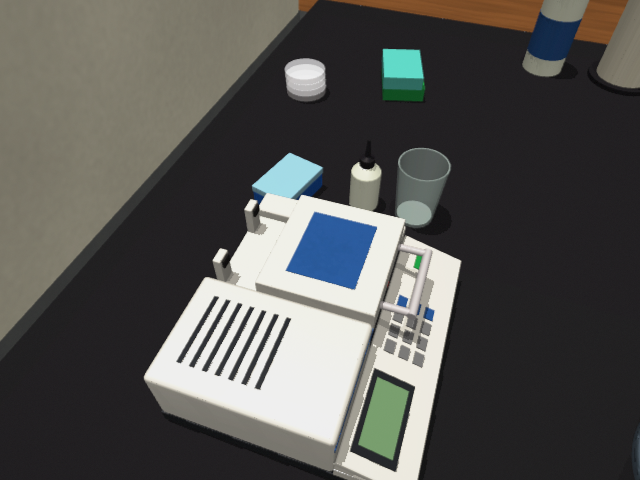

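View pics/top0.png

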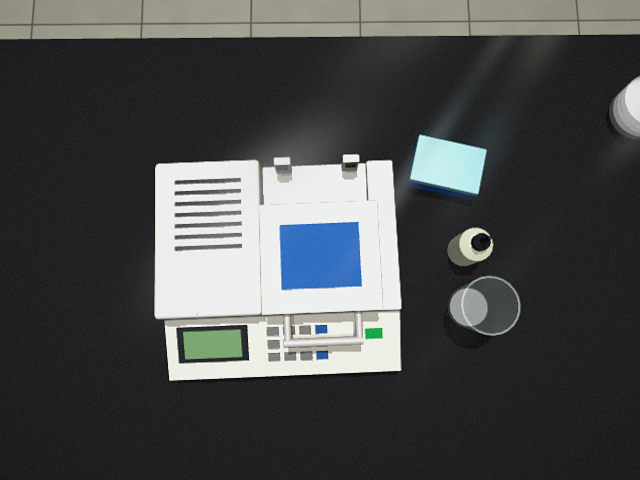

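The scene view shows the shut lid with its bar at about (410,312)–(428,252). In the top view the bar runs (285,345)–(362,341), and the front edge runs (170,380)–(400,370). Next I zoom in on the handle in both.

Run:
```python
import cv2,numpy as np
a=cv2.imread("pics/top0.png")[300:390,250:400]; b=cv2.imread("pics/scene0.png")[230:330,370:470]
a=cv2.resize(a,None,fx=5,fy=5,interpolation=cv2.INTER_CUBIC)[:300*2]
b=cv2.resize(b,None,fx=3,fy=3,interpolation=cv2.INTER_CUBIC)
a=cv2.resize(a,(600,360)); 
o=np.zeros((600,800,3),np.uint8); o[:360,:600]=a; o[300:600,500:800]=b
cv2.imwrite("pics/crop1.png",o)
```

```text
(no output)
```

View pics/crop1.png

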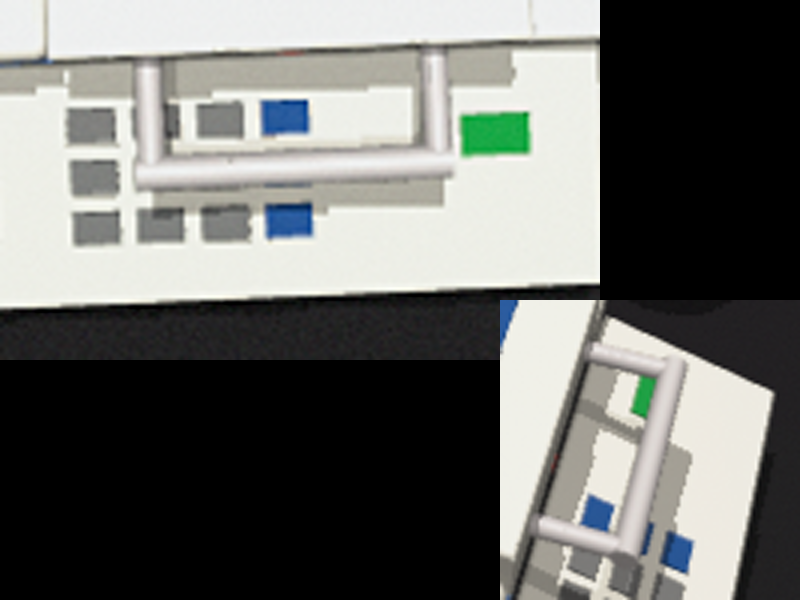

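The crop shows the bar ends at (284.3,343.3) and (363.3,339.8) in the top view, and at (428.7,249.3) and (412,314.3) in the scene view. I'll fit the photometer pose to these.

```bash
cat > h.py <<'E'
import numpy as np,pickle
from scipy.optimize import least_squares
C={n:pickle.load(open(f"{n}.pkl","rb")) for n in("scene","top")}
def proj(n,X):
    c=C[n]; p=c["R"]@X+np.array(c["t"]); return np.array([c["fx"]*p[0]/p[2]+c["cx"],c["fy"]*p[1]/p[2]+c["cy"]])
def W(v,l):
    c,s=np.cos(v[2]),np.sin(v[2]); return np.array([v[0]+c*l[0]-s*l[1],v[1]+s*l[0]+c*l[1],l[2]])
E
python3 - <<'E'
from h import *
obs=[("top",(-.115,.055,.117),(284.3,343.3)),("top",(-.115,-.055,.117),(363.3,339.8)),
("scene",(-.115,-.055,.117),(428.7,249.3)),("scene",(-.115,.055,.117),(412,314.3)),]
f=lambda v:np.concatenate([proj(n,W(v,l))-p for n,l,p in obs])
r=least_squares(f,[.45,0,0]);v=r.x
print(v,r.fun)
# height check: free z
g=lambda u:np.concatenate([proj(n,W(u,(l[0],l[1],u[3])))-p for n,l,p in obs])
print(least_squares(g,[*v,.117]).x)
for l in [(-.115,0,.117),(.078,0,.095),(0,0,.115)]: print(W(v,l))
E
```

```text
[ 0.53821978 -0.07790747  0.03405258] [ 1.74727394 -0.14456878  1.96729425 -0.07750488 -0.55666698  2.13460022
 -0.50662371  2.11128125]
[ 0.53830874 -0.07538802  0.03433372  0.12458488]
[ 0.42328645 -0.08182276  0.117     ]
[ 0.61617456 -0.07525189  0.095     ]
[ 0.53821978 -0.07790747  0.115     ]
```

Emit:
send_rows(
  increments=[
    [[0,0,0.17],[-0.036,-0.042,0.0],0.2],
    [[0,0,0.34],[-0.074,-0.085,0.0],0.2],
    [[0,0,0.51],[-0.112,-0.128,0.0],0.2],
    [[0,0,0.68],[-0.15,-0.171,0.005],0.2],
    [[0,0,0.85],[-0.188,-0.214,0.01],0.2],
  ],
)

```text
t: 0.72
eef_pos: [0.2639, 0.2485, 0.3945]
tcp_rot: [0.532, 0.847, 0.0, 0.0]
wrist_force: [1.5, 0.9, 0.1]
grip_width: 0.034
finger_force: 0.0
```

```bash
cat >> h.py <<'E'
from scipy.spatial.transform import Rotation as Ro
def go(s,g,yaw,pos=None,rot=None):
    """tool-frame turn & shift to bring grasp point to world g, tool down with tool-y heading yaw"""
    p=np.array(s["eef_pos"]) if pos is None else np.array(pos); R=Ro.from_quat(s["tcp_rot"] if rot is None else rot)
    c,q=np.cos(yaw),np.sin(yaw)
    T=Ro.from_matrix(np.array([[-q,c,0],[c,q,0],[0,0,-1.]]).T if 0 else np.column_stack([[-q,c,0],[c,q,0],[0,0,-1.]]))
    t=np.array(g)+[0,0,.155]
    print("turn",(R.inv()*T).as_rotvec().round(3),"shift",R.inv().apply(t-p).round(4),"target tcp",t.round(4))
E
python3 - <<'E'
from h import *; from workcell import manip
s=manip.observe(); print(s["t"],s["eef_pos"],s["tcp_rot"],s["qpos"],s["grip_width"])
go(s,(.4233,-.081,.197),.036)
E
```

```text
0.725 [0.26385799 0.24848093 0.39451005] [5.32321927e-01 8.46541990e-01 9.41276919e-05 1.26054777e-04] [ 7.55466133e-01 -3.79433741e-02 -3.56582974e-01  1.25191116e+00
 -1.96718935e-04  1.87814821e+00] 0.03404781954606377
turn [0.    0.    0.412] shift [-0.366   0.0009  0.0426] target tcp [ 0.4233 -0.081   0.352 ]
```

Emit:
send_rows(
  increments=[
    [[0,0,0.09],[-0.06,0,0.005],0.2],
    [[0,0,0.18],[-0.12,0,0.012],0.2],
    [[0,0,0.27],[-0.18,0,0.02],0.2],
    [[0,0,0.36],[-0.24,0,0.03],0.2],
    [[0,0,0.412],[-0.3,0.001,0.04],0.2],
  ],
)

```text
t: 1.35
eef_pos: [0.3961, -0.0213, 0.3545]
tcp_rot: [0.693, 0.721, 0.0, 0.0]
wrist_force: [1.2, 1.5, -0.1]
grip_width: 0.0344
finger_force: 0.0
```

Emit:
send_rows(
  increments=[
    [[0,0,0],[0,-0.03,0.0],0.2],
    [[0,0,0],[-0.066,0,0.003],0.2],
    [[0,0,0],[-0.066,0,0.003],0.2],
  ],
)

```text
t: 1.72
eef_pos: [0.3993, -0.0874, 0.3515]
tcp_rot: [0.694, 0.72, -0.0, 0.0]
wrist_force: [-0.8, 0.4, -0.1]
grip_width: 0.034
finger_force: 0.0
```

Run:
```python
from h import *; from workcell import manip; import cv2
s=manip.observe(); print(s["t"],s["eef_pos"],s["qpos"],s["grip_width"])
go(s,(.4233,-.081,.117),.036)
c=manip.capture("top");a=c["img"][:,:,::-1][240:400,200:440]
d=manip.capture("scene")["img"][:,:,::-1][120:340,320:540]
o=np.zeros((600,800,3),np.uint8);o[:320,:480]=cv2.resize(a,None,fx=2,fy=2)
o[160:600,:][:, 360:800][:]=cv2.resize(d,(440,440)); o[:320,:480]=cv2.resize(a,None,fx=2,fy=2)
cv2.imwrite("pics/hov.png",o)
```

```text
1.725 [ 0.39930514 -0.08743565  0.35147326] [-2.15385409e-01  6.66474364e-02 -3.63665433e-01  1.13998508e+00
 -5.56954226e-04  1.31738223e+00] 0.03397500806037334
turn [0.    0.001 0.002] shift [0.0056 0.0242 0.0795] target tcp [ 0.4233 -0.081   0.272 ]
```

View pics/hov.png

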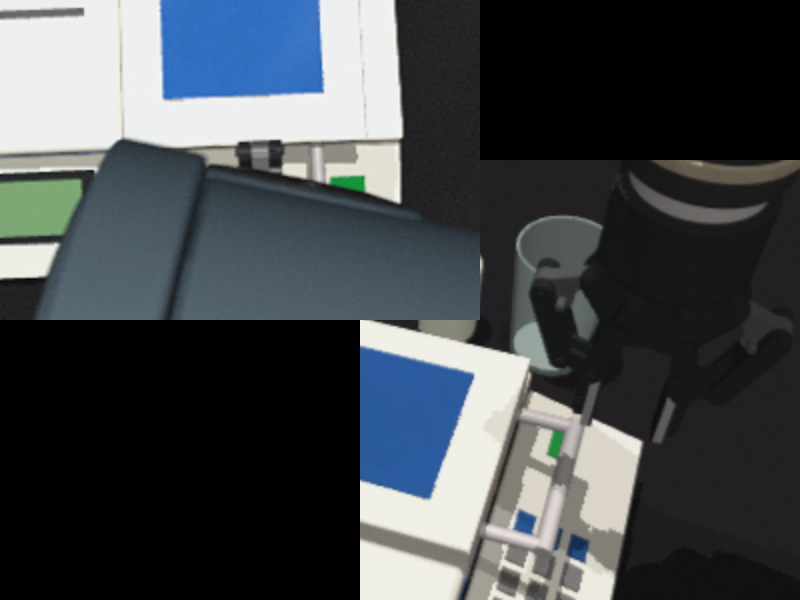

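The gripper hovers about 24 mm in front of the bar, at about (555,480) in the crop, which agrees with the numbers. I'll shift over and descend.

Emit:
send_rows(
  increments=[
    [[0,0,0],[0.005,0.024,0.0],0.2],
    [[0,0,0],[0.005,0.024,0.02],0.2],
    [[0,0,0],[0.005,0.024,0.045],0.2],
    [[0,0,0],[0.005,0.024,0.065],0.2],
    [[0,0,0],[0.005,0.024,0.078],0.2],
  ],
)

```text
t: 2.45
eef_pos: [0.4216, -0.078, 0.2729]
tcp_rot: [0.692, 0.722, -0.0, -0.001]
wrist_force: [-0.8, 0.8, -0.2]
grip_width: 0.0343
finger_force: 0.0
```

Run:
```python
from h import *; from workcell import manip; import cv2
s=manip.observe(); print(s["t"],s["eef_pos"],s["wrist_force"],s["grip_width"])
d=manip.capture("scene")["img"][:,:,::-1][160:340,320:520]
cv2.imwrite("pics/down.png",cv2.resize(d,None,fx=3,fy=3,interpolation=cv2.INTER_CUBIC))
```

```text
2.45 [ 0.42162339 -0.07802246  0.2728985 ] [-0.80272395  0.80345078 -0.22570316] 0.034334044771151435
```

View pics/down.png

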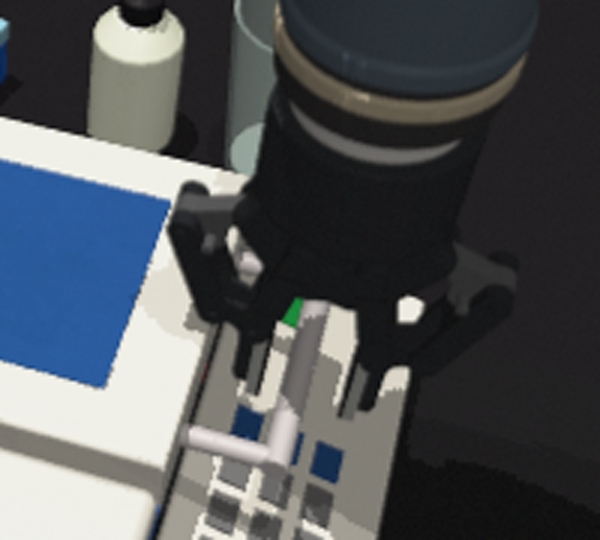

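The bar lies between the fingers. I'll close gently.

Emit:
send_rows(
  increments=[
    [[0,0,0],[0,0,0.0],0.6],
    [[0,0,0],[0,0,0.0],1],
    [[0,0,0],[0,0,0.0],1],
    [[0,0,0],[0,0,0.0],1],
  ],
  grip_force=25,
)

```text
t: 3.0
eef_pos: [0.4237, -0.0789, 0.2749]
tcp_rot: [0.692, 0.722, 0.002, 0.001]
wrist_force: [6.6, 3.3, -4.2]
grip_width: 0.0109
finger_force: 26.6
```

Run:
```python
from h import *; from workcell import manip
s=manip.observe(); print(s["t"],s["eef_pos"],s["wrist_force"],s["wrist_torque"],s["grip_width"],s["finger_force"])
R=Ro.from_quat(s["tcp_rot"]); 
# arc in tool axes: displacement of the handle from shut
yaw=.036; ex=np.array([np.cos(yaw),np.sin(yaw),0])
for f in np.r_[0:1.85:.1]:
    x,z=-.193,.022
    X=x*np.cos(f)+z*np.sin(f); Z=-x*np.sin(f)+z*np.cos(f)
    print(round(f,2),R.inv().apply((X-x)*ex+np.array([0,0,Z-z])).round(4))
```

```text
3.0 [ 0.42371538 -0.07886376  0.27493202] [ 6.58804804  3.32768012 -4.19744085] [ 0.74953135 -1.11459979 -0.0679291 ] 0.010923972171184576 26.617742478847504
0.0 [0. 0. 0.]
0.1 [-0.      0.0032 -0.0191]
0.2 [-0.      0.0084 -0.0379]
0.3 [-0.      0.0154 -0.056 ]
0.4 [-0.0001  0.0241 -0.0733]
0.5 [-0.0001  0.0346 -0.0897]
0.6 [-0.0002  0.0466 -0.1049]
0.7 [-0.0002  0.0601 -0.1189]
0.8 [-0.0003  0.0749 -0.1314]
0.9 [-0.0004  0.0909 -0.1425]
1.0 [-0.0005  0.1079 -0.1518]
1.1 [-0.0005  0.1258 -0.1594]
1.2 [-0.0006  0.1443 -0.1652]
1.3 [-0.0007  0.1633 -0.1691]
1.4 [-0.0008  0.1826 -0.1711]
1.5 [-0.0009  0.2021 -0.1712]
1.6 [-0.0011  0.2214 -0.1693]
1.7 [-0.0012  0.2404 -0.1655]
1.8 [-0.0013  0.259  -0.1598]
```

Emit:
send_rows(
  increments=[
    [[0,0,0],[0,0.0015,-0.0095],1],
    [[0,0,0],[0,0.0032,-0.0191],1],
    [[0,0,0],[0,0.0057,-0.0285],1],
    [[0,0,0],[0,0.0084,-0.0379],1],
    [[0,0,0],[0,0.0117,-0.047],1],
  ],
)

```text
t: 3.62
eef_pos: [0.4357, -0.0784, 0.3222]
tcp_rot: [0.692, 0.722, 0.002, 0.002]
wrist_force: [10.5, 3.2, -7.3]
grip_width: 0.0107
finger_force: 27.1
```

Emit:
send_rows(
  increments=[
    [[0,0,0],[0,0.0037,-0.009],1],
    [[0,0,0],[0,0.0088,-0.0195],1],
    [[0,0,0],[0,0.0144,-0.0296],1],
    [[0,0,0],[0,0.0207,-0.0395],1],
    [[0,0,0],[0,0.0288,-0.0504],1],
  ],
)

```text
t: 4.25
eef_pos: [0.4645, -0.0774, 0.372]
tcp_rot: [0.692, 0.721, 0.002, 0.002]
wrist_force: [9.3, 1.3, -11.0]
grip_width: 0.0107
finger_force: 26.7
```

Emit:
send_rows(
  increments=[
    [[0,0,0],[0,0.0087,-0.0104],1],
    [[0,0,0],[0,0.0182,-0.0202],1],
    [[0,0,0],[0,0.0283,-0.0292],1],
    [[0,0,0],[0,0.0391,-0.0375],1],
    [[0,0,0],[0,0.0504,-0.0451],1],
  ],
)

```text
t: 4.88
eef_pos: [0.5132, -0.0756, 0.4169]
tcp_rot: [0.693, 0.721, -0.0, 0.0]
wrist_force: [-1.4, -3.2, -0.5]
grip_width: 0.011
finger_force: 26.4
```

Emit:
send_rows(
  increments=[
    [[0,0,0],[0,0.0118,-0.0067],1],
    [[0,0,0],[0,0.0241,-0.0125],1],
    [[0,0,0],[0,0.0367,-0.0176],1],
    [[0,0,0],[0,0.0497,-0.0217],1],
    [[0,0,0],[0,0.0629,-0.0248],1],
  ],
)

```text
t: 5.5
eef_pos: [0.5759, -0.0732, 0.4424]
tcp_rot: [0.693, 0.721, -0.0, 0.001]
wrist_force: [-0.5, -4.7, 2.5]
grip_width: 0.011
finger_force: 26.9
```

Run:
```python
from h import *; from workcell import manip; import cv2
s=manip.observe(); print(s["t"],s["eef_pos"],s["wrist_force"],s["wrist_torque"],s["grip_width"],s["qpos"])
d=manip.capture("scene")["img"][:,:,::-1][60:420,180:600]
cv2.imwrite("pics/swing.png",d)
```

```text
5.5 [ 0.57586928 -0.0732136   0.44243678] [-0.48477393 -4.72530819  2.47803474] [-0.84205663  0.60807711 -0.10992439] 0.01104901971094883 [-0.12608731  0.32708201  0.20731586  1.45009609 -0.00161043  1.40448319]
```

View pics/swing.png

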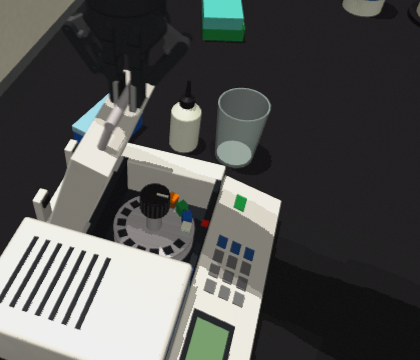

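The lid is up at about 1.25 rad with the bar still gripped. The knob is at (155,200) in the crop, with the cells to its right.

Emit:
send_rows(
  increments=[
    [[0,0,0],[0,0.0133,-0.0024],1],
    [[0,0,0],[0,0.0269,-0.0037],1],
    [[0,0,0],[0,0.0405,-0.004],1],
    [[0,0,0],[0,0.0541,-0.0035],1],
    [[0,0,0],[0,0.0676,-0.002],1],
  ],
)

```text
t: 6.18
eef_pos: [0.6435, -0.0707, 0.4439]
tcp_rot: [0.693, 0.721, -0.0, 0.001]
wrist_force: [0.4, -5.5, 1.9]
grip_width: 0.0107
finger_force: 27.5
```

Emit:
send_rows(
  increments=[
    [[0,0,0],[0,0.0095,0.0017],1],
    [[0,0,0],[0,0.019,0.0038],1],
    [[0,0,0],[0,0.0265,0.0058],1],
    [[0,0,0],[0,0.033,0.008],1],
    [[0,0,0],[0,0.036,0.009],1],
  ],
)

```text
t: 6.8
eef_pos: [0.6795, -0.0694, 0.4347]
tcp_rot: [0.693, 0.721, -0.001, 0.001]
wrist_force: [-0.3, -5.6, 0.6]
grip_width: 0.0108
finger_force: 27.8
```

Emit:
send_rows(
  increments=[
    [[0,0,0],[0,0,0],0.6],
    [[0,0,0],[0,0,0],0.2],
    [[0,0,0],[0,0,-0.01],0.2],
    [[0,0,0],[0,0,-0.03],0.2],
    [[0,0,0],[0,0,-0.05],0.2],
  ],
)

```text
t: 7.42
eef_pos: [0.6791, -0.0684, 0.4855]
tcp_rot: [0.692, 0.722, 0.0, 0.0]
wrist_force: [-0.4, 0.5, 0.5]
grip_width: 0.034
finger_force: 0.0
```

Emit:
send_rows(
  increments=[
    [[0,0,0],[0,-0.03,-0.01],0.2],
    [[0,0,0],[0,-0.08,-0.01],0.2],
    [[0,0,0],[0,-0.13,0],0],
    [[0,0,0],[0,-0.19,0.0],-0.5],
    [[0,0,0],[0,-0.25,0.0],-0.9],
  ],
)

```text
t: 8.05
eef_pos: [0.4275, -0.0786, 0.4847]
tcp_rot: [0.692, 0.722, 0.0, 0.0]
wrist_force: [0.1, -0.5, 1.3]
grip_width: 0.077
finger_force: 0.0
```

Run:
```python
from h import *; from workcell import manip; import cv2
s=manip.observe(); print(s["t"],s["eef_pos"],s["wrist_force"],s["grip_width"])
a=manip.capture("scene")["img"][:,:,::-1][200:420,180:480]
b=manip.capture("top")["img"][:,:,::-1][140:340,230:430]
cv2.imwrite("pics/topraw.png",b)
o=np.zeros((600,800,3),np.uint8);o[:330,:450]=cv2.resize(a,None,fx=1.5,fy=1.5);o[200:600,400:800]=cv2.resize(b,None,fx=2,fy=2,interpolation=cv2.INTER_CUBIC)
cv2.imwrite("pics/open.png",o)
```

```text
8.05 [ 0.42751442 -0.07857354  0.48468204] [ 0.05550539 -0.53009044  1.28156573] 0.07704945943616176
```

View pics/open.png

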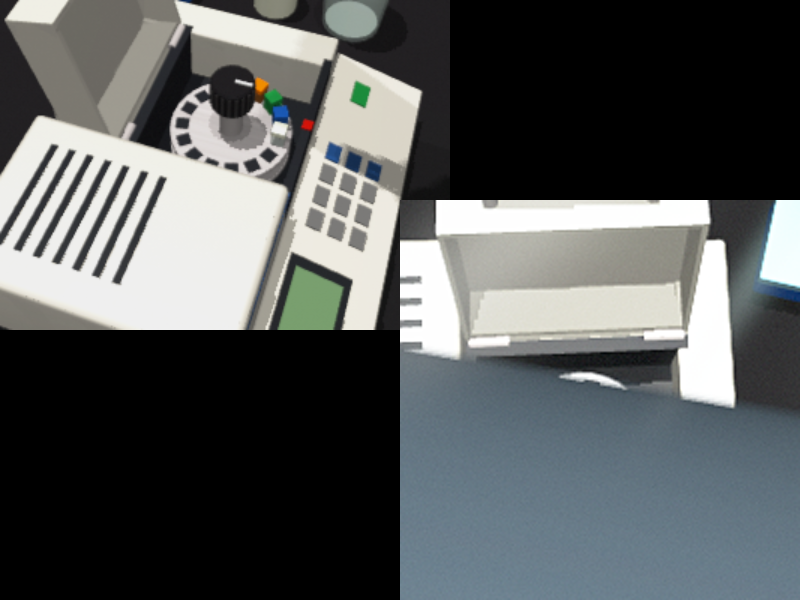

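The lid rests open. The knob top is at about scene pixel (334.7,252) and the white line points to the front mark, with the amber cell third from the front. Now the knob position.

Run:
```python
from h import *; from workcell import manip
v=[.5385,-.078,.036]
print(proj("scene",W(v,(0,0,.130))))
# solve for x,y at z=.130 with and without handle residual
for d in ((0,0),(-.55,2.1)):
    print(least_squares(lambda u:proj("scene",np.array([u[0],u[1],.13]))-np.array([334.7,252])-d,[.54,-.08]).x)
go(manip.observe(),(.5385,-.078,.117),.036)
```

```text
[335.42312351 253.6228668 ]
[ 0.54033423 -0.08031027]
[ 0.53979871 -0.07662714]
turn [-0.     0.     0.004] shift [-0.0042  0.1143  0.2136] target tcp [ 0.5385 -0.078   0.272 ]
```

Emit:
send_rows(
  increments=[
    [[0,0,0],[-0.002,0.058,0],-0.9],
    [[0,0,0],[-0.004,0.114,0.02],-0.9],
    [[0,0,0],[-0.004,0.115,0.06],-0.9],
    [[0,0,0],[-0.004,0.115,0.11],-0.9],
    [[0,0,0],[-0.004,0.115,0.15],-0.9],
  ],
)

```text
t: 8.78
eef_pos: [0.5452, -0.0779, 0.3327]
tcp_rot: [0.692, 0.722, -0.0, -0.0]
wrist_force: [0.5, -0.6, -0.4]
grip_width: 0.0811
finger_force: 0.0
```

Emit:
send_rows(
  increments=[
    [[0,0,0],[0,0,0.025],-0.9],
    [[0,0,0],[0,0,0.045],-0.9],
    [[0,0,0],[0,0,0.064],-0.9],
    [[0,0,0],[0,0,0.064],-0.9],
  ],
)

```text
t: 9.28
eef_pos: [0.5449, -0.0779, 0.2694]
tcp_rot: [0.692, 0.722, -0.001, -0.001]
wrist_force: [1.3, 0.1, 0.5]
grip_width: 0.0811
finger_force: 0.0
```

Run:
```python
from h import *; from workcell import manip; import cv2
s=manip.observe(); print(s["t"],s["eef_pos"],s["wrist_force"],s["grip_width"],s["qpos"])
go(s,(.539,-.078,.117),.036)
a=manip.capture("scene")["img"][:,:,::-1][170:350,250:450]
cv2.imwrite("pics/knob.png",cv2.resize(a,None,fx=3,fy=3,interpolation=cv2.INTER_CUBIC))
```

```text
9.275 [ 0.54490908 -0.07794641  0.26935803] [1.25219947 0.10171098 0.52279134] 0.08113846135792661 [-1.42095367e-01  3.60532406e-01 -1.99088669e-01  1.01302921e+00
  5.94668381e-05  1.38751948e+00]
turn [-0.002 -0.     0.005] shift [ 0.0002 -0.0059 -0.0026] target tcp [ 0.539 -0.078  0.272]
```

View pics/knob.png

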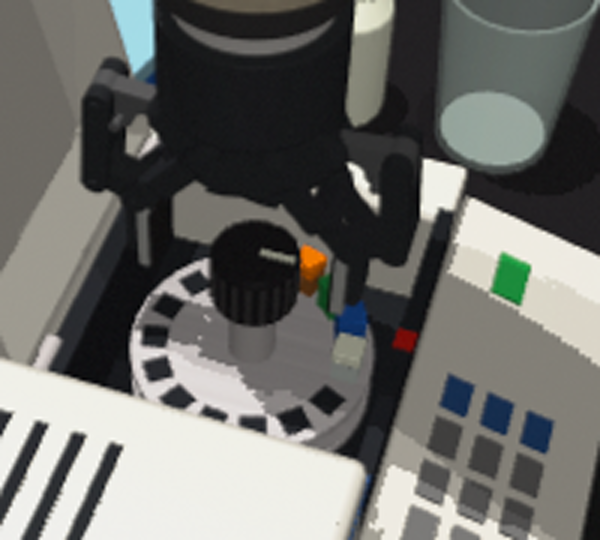

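The knob top is at crop (255,243), between the fingers. The gripper sits 6 mm too far back, so I'll correct that and close.

Emit:
send_rows(
  increments=[
    [[0,0,0],[0,-0.006,-0.002],-0.7],
    [[0,0,0],[0,-0.006,-0.002],0],
    [[0,0,0],[0,-0.006,-0.002],0.4],
    [[0,0,0],[0,-0.006,-0.002],1],
    [[0,0,0],[0,-0.006,-0.002],1],
  ],
  grip_force=40,
)

```text
t: 9.95
eef_pos: [0.5392, -0.0784, 0.2731]
tcp_rot: [0.692, 0.721, 0.001, 0.001]
wrist_force: [-1.1, 1.5, 6.2]
grip_width: 0.0389
finger_force: 39.6
```

Run:
```python
from h import *; from workcell import manip
s=manip.observe(); print(s["t"],s["eef_pos"],s["wrist_force"],s["wrist_torque"],s["grip_width"],s["finger_force"],Ro.from_quat(s["tcp_rot"]).as_matrix().round(4))
```

```text
9.95 [ 0.53919723 -0.07840019  0.27310227] [-1.07745723  1.5007518   6.22265724] [ 0.12801712 -0.05779657 -0.01382651] 0.038919536796144086 39.6409520713496 [[-4.100e-02  9.992e-01  2.200e-03]
 [ 9.992e-01  4.100e-02 -2.000e-04]
 [-3.000e-04  2.200e-03 -1.000e+00]]
```

Emit:
send_rows(
  increments=[
    [[0,0,0.06],[0,0,0],1],
    [[0,0,0.14],[0,0,0],1],
    [[0,0,0.23],[0,0,0],1],
    [[0,0,0.32],[0,0,0],1],
    [[0,0,0.419],[0,0,0],1],
  ],
)

```text
t: 10.58
eef_pos: [0.5382, -0.0782, 0.2731]
tcp_rot: [0.828, 0.56, -0.0, -0.0]
wrist_force: [-5.9, 2.1, 10.7]
grip_width: 0.0396
finger_force: 40.2
```

Emit:
send_rows(
  increments=[
    [[0,0,0.09],[0,0,0],1],
    [[0,0,0.18],[0,0,0],1],
    [[0,0,0.27],[0,0,0],1],
    [[0,0,0.35],[0,0,0],1],
    [[0,0,0.419],[0,0,0],1],
  ],
)

```text
t: 11.2
eef_pos: [0.5373, -0.0777, 0.273]
tcp_rot: [0.926, 0.376, -0.001, -0.001]
wrist_force: [-11.4, 6.5, 16.2]
grip_width: 0.039
finger_force: 40.6
```

Run:
```python
from h import *; from workcell import manip; import cv2
s=manip.observe(); print(s["t"],s["eef_pos"],s["wrist_force"],s["wrist_torque"],s["grip_width"],s["finger_force"],s["qpos"])
m=Ro.from_quat(s["tcp_rot"]).as_matrix(); print("turned",.041-np.arctan2(m[1,1],m[0,1]))
a=manip.capture("scene")["img"][:,:,::-1][200:350,270:420]
cv2.imwrite("pics/turn2.png",cv2.resize(a,None,fx=4,fy=4,interpolation=cv2.INTER_CUBIC))
```

```text
11.2 [ 0.5373244  -0.07770893  0.2730292 ] [-11.35066784   6.51920511  16.2305135 ] [0.86772239 1.74872136 0.03899602] 0.03896657211352261 40.631009982639284 [-1.43902210e-01  3.45925952e-01 -2.11465615e-01  1.01569044e+00
  1.12338472e-03  2.22580743e+00]
turned 0.8399152241665883
```

View pics/turn2.png

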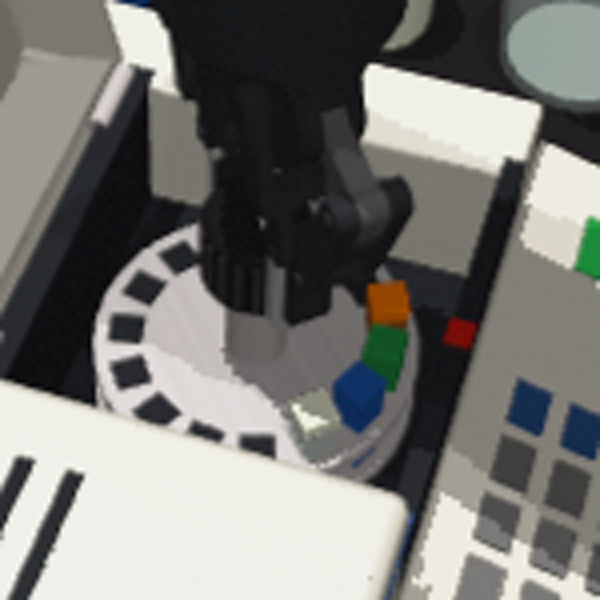

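Two clicks have been counted: the green cell stands at the mark and the grip hasn't slipped. Now the third.

Emit:
send_rows(
  increments=[
    [[0,0,0.09],[0,0,0],1],
    [[0,0,0.18],[0,0,0],1],
    [[0,0,0.27],[0,0,0],1],
    [[0,0,0.35],[0,0,0],1],
    [[0,0,0.417],[0,0,0],1],
  ],
)

```text
t: 11.88
eef_pos: [0.5368, -0.0769, 0.273]
tcp_rot: [0.984, 0.177, -0.001, -0.002]
wrist_force: [-14.2, 12.8, 18.1]
grip_width: 0.0392
finger_force: 41.1
```

Emit:
send_rows(
  increments=[
    [[0,0,0],[0,0,0],1],
    [[0,0,0],[0,0,0],1],
    [[0,0,0],[0,0,0],1],
  ],
)

```text
t: 12.25
eef_pos: [0.5368, -0.0769, 0.273]
tcp_rot: [0.984, 0.178, -0.001, -0.002]
wrist_force: [-13.7, 11.7, 17.7]
grip_width: 0.039
finger_force: 41.0
```

Run:
```python
from h import *; from workcell import manip; import cv2
s=manip.observe(); print(s["t"],s["eef_pos"],s["wrist_force"],s["wrist_torque"],s["grip_width"],s["finger_force"],s["qpos"])
m=Ro.from_quat(s["tcp_rot"]).as_matrix(); print("turned",.041-np.arctan2(m[1,1],m[0,1]))
a=manip.capture("scene")["img"][:,:,::-1]
o=np.zeros((600,800,3),np.uint8);o[:,:600]=cv2.resize(a[200:350,270:420],None,fx=4,fy=4,interpolation=cv2.INTER_CUBIC)
o[:,600:]=cv2.resize(a[100:400,170:270],None,fx=2,fy=2)
cv2.imwrite("pics/turn3.png",o)
v=[.539,-.078,.036]
for k in range(4):
    t=1.257-.419*k; print("expected px in crop",k,((proj("scene",W(v,(-.0465*np.cos(t),.0465*np.sin(t),.08)))-[270,200])*4).round())
```

```text
12.25 [ 0.53675936 -0.0769336   0.27300266] [-13.73307448  11.6803099   17.65768369] [ 1.66098066e+00  2.34470048e+00 -3.61301300e-04] 0.03897952871396923 41.03464156767586 [-0.14307238  0.34556167 -0.21211311  1.01695037  0.00289484  2.64035968]
turned 1.2536455805756554
expected px in crop 0 [258. 416.]
expected px in crop 1 [314. 407.]
expected px in crop 2 [359. 380.]
expected px in crop 3 [385. 340.]
```

View pics/turn3.png

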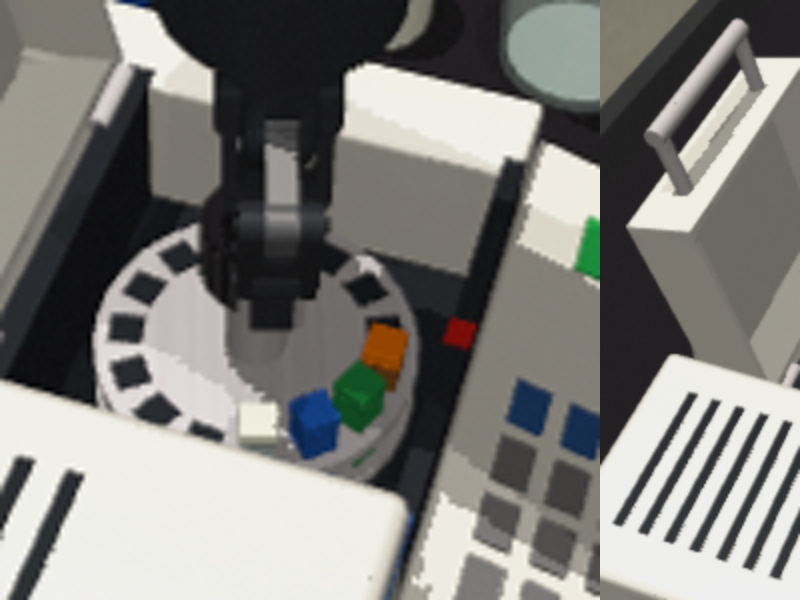

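The amber cell is at crop (386,342), against an expected (385,340), level with the red mark. The lid stays open, and near-zero torque about the knob axis means the turret is seated in the detent. I'm handing in.

```bash
python3 -c "
from workcell import manip
print(manip.sign_off())"
```

```text
the job is handed in; nothing more can be done
None
```

The lid rests open on its stop, and the turret is held in the gripper at the third click with the amber cell at the red mark; the job was handed in at about 12 s, and the arm stayed clear of the beaker, dropper bottle and cell box.

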